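Take the deflector plate off the slicer for washing

TASK

Take the deflector plate off the slicer and lay it flat in the shallow steel pan for washing. The plate is held by the black wing knob, which has a left-hand thread: loosen it by turning it clockwise (feel that it gives, and do not force it tighter the other way) by a good two fifths of a turn, until the knob has risen well clear, before you pull. Then draw the forked plate up the slope until its fork is out from under the knob, lift it off and set it down gently with its grip upward; do not drop it, leave the knob loose, and do not disturb the white cup and the label roll standing near.

Things in the scene. Friction and masses are not known exactly. Their poses are not given: they have to be found in the camera images.
- slicer: Slicer, fixed: steel wedge 225 x 135 mm, 165 mm high; its deck slopes at 30 degrees, low at the front, with guide ribs 6 mm high, 98 mm apart, beside the plate. On its right a round aluminium blade guard, 132 mm high, reaches 73 mm out from the middle. Origin: centre of its footprint on the table; x to its rear (up the slope seen from above), y left, z up.
- knob (a joint): Turn of the black wing knob, rad: 0 tight (starts 0.08 to 0.28), grows clockwise seen from above (left-hand thread, clockwise loosens), end stop 3.0. It rises 2.6 mm per rad along its axis and stays where left. Loosening takes 0.1 to 0.15 N m. Loosen to 2.3 or more before the plate is pulled.
- knob_seat (a joint): Springy wind-up of the knob's seat, rad: 0 normally; goes negative when the knob, already at 0, is forced on anticlockwise (the wrong way), with 2 N m per rad on top of the friction. Below -0.1 it is forced.
- knob_grip (a point): Middle of the knob's wing, a bar 46 mm long (x), 12 wide (y), 26 high (z, 13 mm each way), on the knob axis. z: along the axis, out of the deck, leaning 30 degrees off vertical toward the slicer's front. Axes turn with the knob. Under the wing a neck 18 mm across, then a steel flange 36 mm across whose top is 25 mm below this point. This point is 35 mm off the deck when tight.
- plate: Loose aluminium plate 170 x 92 x 4 mm, 0.15 to 0.3 kg. Origin: centre of its underside; x along its length, up the slope as it lies on the deck; z out of its upper face. Its lower (-x) end is forked (slot 14 x 34 mm) round the knob's 10 mm stud, under the flange; lips on the fork ends catch the flange unless the knob is loose. It is clear after sliding 48 mm along its own +x.
- plate_grip (a point): On the plate's black grip, a rib 40 mm long (plate x), 10 mm thick (y), its top 38 mm above the plate's underside. This point lies 25 mm toward +x from the plate's centre and 26 mm above the underside, 12 mm below the rib's top; axes as the plate's.
- pan_in (a point): Centre of the inner floor of the shallow open steel pan, fixed to the table: inside 230 mm (x) by 150 mm (y), walls 29 mm above the table, floor 4 mm above the table, turned-out rim 254 x 176 mm outside. z up.
- deli_cup: Bystander: white lidded cup, 74 mm across, 68 mm high, loose; origin at the centre of its underside.
- label_roll: Bystander: white label roll, 64 mm across, 30 mm high, loose; origin at the centre of its underside.

How it is judged (in metres and radians):
On the way, in this order (a step that is already met when the one before it is completed fails the run):
1. the knob is loosened clockwise to at least 2.2 rad while the plate still lies in place (moved under 25 mm) (value of joint knob above 2.2 rad and distance of plate from where it was at the start of the episode below 0.025 m), for 0.2 s.
2. the plate is drawn out and clear of the slicer's deck (distance of plate from where it was at the start of the episode above 0.07 m and contact force between plate and slicer below 0.05 N), for 0.2 s.
At the end, for the whole second after the job is handed in: The plate lies flat on the floor of the pan, grip upward (tilt under 0.08 rad, underside within 6 mm of the pan floor, centre within 50 mm of the pan's centre), released and at rest, and the knob is still loose (over 2.0 rad) (z of plate in the frame of pan_in between -0.004 and 0.006 m and horizontal distance between plate and pan_in below 0.05 m and angle between plate's own z axis and vertical below 0.08 rad and linear speed of plate below 0.02 m/s and value of joint knob above 2 rad); the robot touches nothing.
It fails at once if the knob is forced tighter: its seat is wound anticlockwise past -0.1 rad (value of joint knob_seat below -0.1 rad).
It fails at once if the plate is pulled more than 25 mm while the knob is not loosened (under 1.6 rad) (distance of plate from where it was at the start of the episode above 0.025 m and value of joint knob below 1.6 rad).
It fails at once if the plate is dropped: faster than 0.5 m/s while no finger touches it (linear speed of plate above 0.5 m/s and contact force between the fingers and plate below 0.05 N).
It fails at once if the deli cup or the label roll is moved more than 30 mm (distance of any of deli_cup, label_roll from where it was at the start of the episode above 0.03 m).
It also fails if it takes over 72 s, if anything falls off the work surface, if the arm or the gripper's body presses on something with over 40 N, if the wrist force passes 120 N, or if a joint passes its speed limit or range.

ROBOT

A 6-joint arm with a two-finger parallel gripper is mounted at the origin on a cart in front of the work surface, level with it; the furniture and walls round the work are solid. World frame = base frame: x ahead of the robot, y to its left, z up, the work surface at z = 0. Lengths are in m, angles in degrees, forces in N, time in s.
With the tool pointing down it reaches from about 0.35 to 0.975 m from the base axis. Payload 7.1 kg.
Tool frame: the origin (TCP) lies midway between the tips of the shut fingers; the grasp point (between the pads) lies 19 mm behind it; z points along the fingers, y is the direction in which the jaws open and shut (so a half turn about z gives the same grasp; the last joint's range is limited). The gripper opens to 88 mm and grips with 3 to 60 N. Pads are 20 mm wide; open, the fingers measure 115 mm over their backs; the gripper's body (75 mm by 178 mm) begins 61 mm behind the grasp point.
Start: joints at [-75.401, 24.242, 93.386, -0, 62.372, -1.089], TCP at [0.169, -0.602, 0.223] pointing down, gripper open.
Joint ranges: [-172.04, 172.04], [-51.8, 120.97], [4.93, 147.93], [-75.15, 255.16], [6.16, 154.13], [-145.62, 145.62]. Speed limits (degrees/s): [136.94, 136.94, 172.46, 180, 180, 180].

INTERFACE

Orientations are given as [roll, pitch, yaw] about the fixed x, y, z axes, in that order (R = Rz(yaw) Ry(pitch) Rx(roll)).
In Python, from station import observe, read_camera, hand_in gives the robot as it stands.
- The arm moves only by the shell command python3 -m crank 'ROWS' [OPENING] [FORCE]. ROWS is JSON, a list of rows, each an object with "translation": the shift along the tool's x, y, z in mm, a list of three; "spin": the turn about the tool's z in rad. A call has 1 to 5 rows; each row shifts and turns the commanded pose from where the row before left it, along the tool's axes as they then stand; what a row does not reach is not made up. A row lasts 1/12 s, in which the tool goes at most 41.7 mm and 7.16 degrees, less where a joint would pass 70% of its speed; a pose out of reach is approached as far as the arm can. A call with a gripper value outside its range is refused whole. OPENING is the finger opening in mm, from 0 to 87.8, set as the call begins (- or left out, the last holds). The fingers move at their own pace and stop on an object; FORCE is the grip in N (left out, the last holds). Time passes only in rows, so rows that do not move let the fingers close. It gives the time, the measured TCP pose, the force and the opening at its end, in the units of the state.
- observe(): the state, without advancing time (a new reading comes with each control period).
- read_camera(name): name is "scene" or "top"; returns a dict with "pixels" (384x512x3 uint8, red, green, blue), "range_z" (384x512 float32, m along the optical axis (not along the pixel's ray), 0 where there is no reading), "fov_y" (degrees; the focal length in pixels is half the picture's height over the tangent of half this angle, whatever the lens; pixels are square), "cx", "cy" (the principal point, pixels), "R" (3x3) and "t" (3): a world point X has camera coordinates R X + t. Camera axes: x right, y down, z forward; pixel columns grow to the right and rows downward; lengths in m; the calibration is good to about 2 mm. A picture is of the moment at which its call begins.
- hand_in(): hands the job in, once; it reports no verdict.
The state is a dict: "time_s": time; "joints": joint angles; "qd": joint speeds; "joint_efforts": joint torques, N m; "tool_pos": TCP position; "tcp_rot": TCP orientation; "contact_force": force on the tool from outside, world axes, zero at the start; "ft_torque": the same for the moment, N m; "finger_gap": opening from 0.0 (shut) to 1.0 (fully open).
Only numpy, scipy, OpenCV 4.12 (cv2) and the standard library are available. Lean on these libraries where they do the work, as an engineer would, in place of code of your own. Each camera call takes 0.05 s, during which the arm holds its last target. There are 200 camera calls.

## Working session

There is one attempt and no reset: what is moved stays moved. The work goes in short steps, Python scripts to look and compute and a shell command to move; the robot and the scene stay as the last step left them, time stands still between calls to the robot, and variables do not carry over. Pictures are saved under pics/ and viewed, about 8 in all and at most 12, crops included, and the job is handed in when it is done.

```bash
ls; mkdir -p pics; cat > h.py <<'E'
import numpy as np, cv2
from station import observe, read_camera
def cam(n):
    d=read_camera(n); p=d["pixels"]; z=d["range_z"]; f=p.shape[0]/2/np.tan(np.radians(d["fov_y"])/2)
    v,u=np.mgrid[:p.shape[0],:p.shape[1]]
    C=np.stack([(u-d["cx"])/f*z,(v-d["cy"])/f*z,z],-1)
    W=(C-np.array(d["t"]))@np.array(d["R"]); W[z==0]=np.nan
    return p,W,d,f
def save(p,n): cv2.imwrite("pics/"+n,p[...,::-1])
E
python3 - <<'E'
from h import *
for n in("scene","top"):
    p,W,d,f=cam(n); np.savez("/tmp/"+n,p=p,W=W); save(p,n+"0.png"); print(n,f,-np.array(d["R"]).T@d["t"])
print(observe())
a=cv2.imread("pics/scene0.png")
E
```

```text
pics
scene 432.68557166830857 [0.19351927 0.56814275 0.97338415]
top 485.06125788738007 [ 0.36918994 -0.03358437  1.15289213]
{'time_s': 0.1, 'joints': array([-7.54005094e+01,  2.42770644e+01,  9.34260798e+01,  1.10881865e-03,
        6.23710734e+01, -1.08923007e+00]), 'qd': array([ 0.00801465, -0.2319138 , -0.07128449, -0.08053555, -0.09166518,
       -0.0508963 ]), 'joint_efforts': array([ 1.31458473e-03, -5.45609379e+01, -2.74325716e+01,  6.45842752e-02,
        1.88010838e-02, -2.84562321e-05]), 'tool_pos': array([ 0.16890844, -0.6012412 ,  0.22201867]), 'tcp_rot': array([-1.79925814e+02, -2.39237566e-03,  1.56882043e+01]), 'contact_force': array([ 0.0640635 ,  0.44936728, -0.27371448]), 'ft_torque': array([ 0.00583275,  0.00482749, -0.00608979]), 'finger_gap': 0.9991427775691128}
```

View pics/scene0.png

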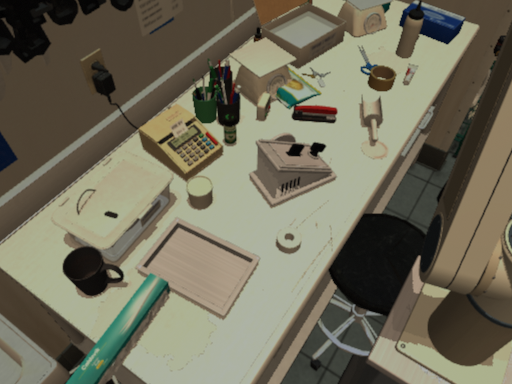

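View pics/top0.png

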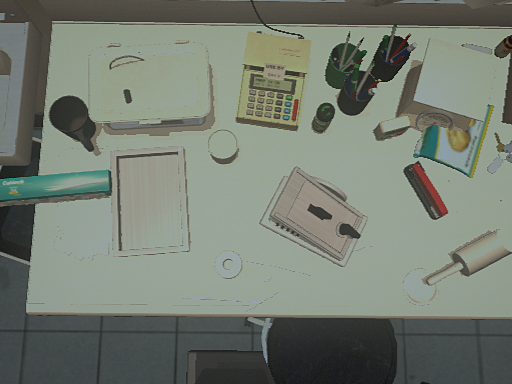

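The top view shows the plate grip near (320,212) and the knob near (350,230), with the slicer's front to the lower right. The pan is at about (150,200), the cup at (223,145) and the roll at (229,264). The scene view agrees. Next I'll measure these in world coordinates.

```bash
python3 - <<'E'
from h import *
z=np.load("/tmp/top.npz");p,W=z["p"],z["W"]
for n,(u,v) in dict(knob=(350,230),grip=(320,212),pan=(150,200),cup=(223,145),roll=(229,264),roll2=(238,264),tab=(350,290),p1=(116,152),p2=(182,150),p3=(186,250),p4=(116,252)).items(): print(n,W[v,u].round(4))
print("axes u,v:",(W[290,360]-W[290,340]).round(3),(W[300,340]-W[280,340]).round(3))
# deck plane
R=slice(165,262),slice(260,370); P=W[R].reshape(-1,3); c=p[R].reshape(-1,3).astype(int)
P0=P;ok=np.isfinite(P[:,0])
rng=np.random.default_rng(0);best=(0,)
Q=P[ok&(P[:,2]>.05)]
for _ in range(3000):
    s=Q[rng.choice(len(Q),3,False)];n=np.cross(s[1]-s[0],s[2]-s[0]);n/=np.linalg.norm(n)+1e-12
    if n[2]<0:n=-n
    if not .8<n[2]<.93: continue
    m=abs((Q-s[0])@n)<.002
    if m.sum()>best[0]:best=(m.sum(),n,s[0],m)
I=Q[best[3]];c0=I.mean(0);n=np.linalg.svd(I-c0)[2][2];n*=np.sign(n[2])
print("plane",len(I),n.round(4),"tilt",np.degrees(np.arccos(n[2])),"c0",c0.round(4))
# slope-up horizontal direction = -n_xy
h=-n[:2]/np.linalg.norm(n[:2]);print("up yaw",np.degrees(np.arctan2(h[1],h[0])))
ex=np.array([h[0]*n[2],h[1]*n[2],np.hypot(*n[:2])]);ey=np.cross(n,ex)
np.savez("/tmp/fr",n=n,ex=ex,ey=ey,c0=c0)
for nm in("top","scene"):
    z=np.load(f"/tmp/{nm}.npz");P=z["W"].reshape(-1,3);c=z["p"].reshape(-1,3).astype(int).max(1)
    L=(P-c0)@np.stack([ex,ey,n]).T
    m=(abs(L[:,0])<.14)&(abs(L[:,1])<.08)&(L[:,2]>.012)&(L[:,2]<.09)
    print(nm,m.sum())
    for i in np.where(m)[0]:
        pass
    B=L[m]
    for lab,s in(("low",B[:,0]<-.03),("high",B[:,0]>=-.03)):
        b=B[s]
        if len(b)==0: continue
        print(lab,len(b),"min",b.min(0).round(4),"max",b.max(0).round(4))
        t=b[b[:,2]>np.percentile(b[:,2],95)-.006]
        r=cv2.minAreaRect((t[:,:2]*1000).astype(np.float32));print(" rect",r,"med z",np.median(t[:,2]), "world",(c0+ex*r[0][0]/1e3+ey*r[0][1]/1e3+n*np.median(t[:,2])).round(4))
    # plate extents: near-plane
    b=L[(abs(L[:,2])<.0025)&(abs(L[:,0])<.14)&(abs(L[:,1])<.08)];print("deckplane ext",np.percentile(b,[1,99],0).round(4).tolist())
p=cv2.resize(z["p"][120:210,240:345],None,fx=7,fy=6.6,interpolation=cv2.INTER_CUBIC);save(p,"crop1.png")
E
```

```text
knob [ 0.5174 -0.2645  0.1087]
grip [ 0.5509 -0.195   0.1397]
pan [0.6006 0.1937 0.0032]
cup [0.7214 0.0171 0.0642]
roll [4.488e-01 6.000e-04 3.000e-04]
roll2 [ 0.4469 -0.0211  0.0315]
tab [ 0.3909 -0.2842 -0.0004]
p1 [0.7123 0.2757 0.0288]
p2 [0.7189 0.1172 0.0297]
p3 [0.4781 0.0997 0.0296]
p4 [0.4718 0.2609 0.0305]
axes u,v: [ 0.001 -0.048 -0.004] [-0.046  0.002  0.005]
plane 2231 [-0.2222 -0.4303  0.8749] tilt 28.96940335358354 c0 [ 0.5544 -0.1948  0.1025]
up yaw 62.68656551901898
top 463
low 184 min [-0.0984 -0.0664  0.0121] max [-0.0307  0.0076  0.0478]
 rect ((-74.45365905761719, -1.0135765075683594), (12.398402214050293, 48.08676528930664), 81.4244384765625) med z 0.042209759500802774 world [ 0.516  -0.2713  0.1033]
high 279 min [-0.03   -0.0705  0.012 ] max [0.0409 0.0046 0.0381]
 rect ((6.402162551879883, -0.8428249359130859), (10.387495040893555, 40.822593688964844), 88.89422607421875) med z 0.034000946966044346 world [ 0.5502 -0.2049  0.1353]
deckplane ext [[-0.1035, -0.0577, -0.0025], [0.097, 0.0567, 0.0024]]
scene 344
low 139 min [-0.1017 -0.0618  0.0126] max [-0.0331  0.0084  0.0471]
 rect ((-77.79998779296875, -0.18006324768066406), (12.169952392578125, 47.9246711730957), 83.08755493164062) med z 0.04334921666019595 world [ 0.5137 -0.274   0.1027]
high 205 min [-0.03   -0.0664  0.012 ] max [0.0353 0.0062 0.0374]
 rect ((5.398700714111328, 0.12926721572875977), (9.799031257629395, 42.034236907958984), 88.59425354003906) med z 0.034694373581128875 world [ 0.5487 -0.2055  0.1354]
deckplane ext [[-0.1049, -0.0586, -0.0023], [0.0985, 0.0588, 0.0024]]
```

View pics/crop1.png

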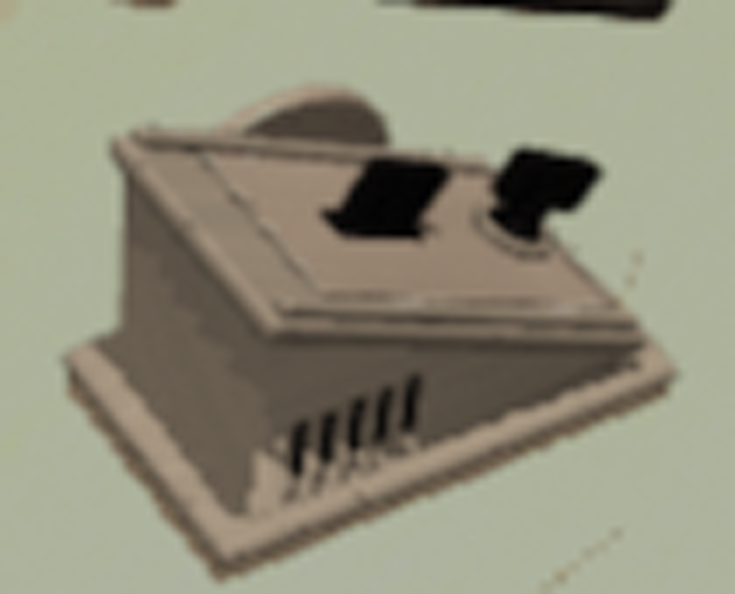

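The crop shows the wing lying almost along the slope with the grip rib behind it. Both cameras agree on the positions: wing top at about (0.515, -0.273, 0.104), slope yaw about 61.6° and knob about 0.11 rad. The tool can only point straight down, so I'll turn the knob with the fingers as a loose fork.

```bash
cat >> h.py <<'E'
def togo(x,y,z,yaw=None):
    s=observe();a=np.radians(s["tcp_rot"][2]);d=np.array([x,y,z])-s["tool_pos"]
    print("move mm x %.1f y %.1f z %.1f"%tuple(1e3*np.array([d[0]*np.cos(a)+d[1]*np.sin(a),d[0]*np.sin(a)-d[1]*np.cos(a),-d[2]])), "spin", None if yaw is None else round(-np.radians((yaw-s["tcp_rot"][2]+180)%360-180),3), "j6",s["joints"][5].round(1),"t",s["time_s"])
E
A='{"translation":[33,-17,4],"spin":0}'
python3 -m crank '[{"translation":[33,-17,2],"spin":0},{"translation":[33,-17,2],"spin":0},{"translation":[33,-17,2],"spin":0},{"translation":[33,-17,2],"spin":0},{"translation":[33,-17,2],"spin":0}]' 40 30
python3 -m crank '[{"translation":[33,-17,4],"spin":0},{"translation":[33,-17,4],"spin":0},{"translation":[33,-17,4],"spin":0},{"translation":[33,-17,4],"spin":0},{"translation":[33,-17,4],"spin":0}]'
python3 -m crank '[{"translation":[30,-17,4],"spin":0},{"translation":[30,-17,4],"spin":0},{"translation":[30,-17,4],"spin":0},{"translation":[0,0,0],"spin":-0.1},{"translation":[0,0,0],"spin":-0.12}]'
python3 -m crank '[{"translation":[0,0,0],"spin":-0.12},{"translation":[0,0,0],"spin":-0.12},{"translation":[0,0,0],"spin":-0.12},{"translation":[0,0,0],"spin":-0.12},{"translation":[0,0,0],"spin":0}]'
python3 -c "
from h import *
togo(.516,-.270,.17,55.6);print(observe()['tool_pos'],observe()['tcp_rot'],observe()['joints'])"
```

```text
time_s: 0.52
tool_pos: [0.3056, -0.4738, 0.2123]
tcp_rot: [-180.0, 0.0, 15.7]
contact_force: [0.4, 0.6, 0.2]
finger_gap: 0.658
time_s: 0.93
tool_pos: [0.4416, -0.3472, 0.1923]
tcp_rot: [-180.0, 0.0, 15.7]
contact_force: [0.5, -0.7, -0.7]
finger_gap: 0.456
time_s: 1.35
tool_pos: [0.5146, -0.2734, 0.1799]
tcp_rot: [-179.9, 0.0, 28.7]
contact_force: [0.2, 0.5, 0.2]
finger_gap: 0.453
time_s: 1.77
tool_pos: [0.5134, -0.2752, 0.1803]
tcp_rot: [-180.0, 0.0, 56.0]
contact_force: [0.4, -0.5, 0.1]
finger_gap: 0.456
move mm x 5.8 y -0.7 z 10.3 spin 0.008 j6 4.6 t 1.7667
[ 0.51337341 -0.27516399  0.18033265] [-1.79955042e+02  4.14792847e-03  5.60468800e+01] [-2.93613182e+01  2.37052684e+01  1.00712976e+02 -6.48754661e-04
  5.56269014e+01  4.59216996e+00]
```

```bash
python3 -m crank '[{"translation":[6,-1,20],"spin":0},{"translation":[0,0,20],"spin":0},{"translation":[0,0,15],"spin":0},{"translation":[0,0,12],"spin":0},{"translation":[0,0,0],"spin":0}]' 40 30
python3 -m crank '[{"translation":[0,0,10],"spin":0},{"translation":[0,0,8],"spin":0},{"translation":[0,0,7],"spin":0},{"translation":[0,0,0],"spin":0},{"translation":[0,0,0],"spin":0}]'
python3 -m crank '[{"translation":[0,0,0],"spin":0},{"translation":[0,0,0],"spin":0},{"translation":[0,0,0],"spin":0},{"translation":[0,0,0],"spin":0},{"translation":[0,0,0],"spin":0}]' 8 6
python3 - <<'E'
from h import *
print(observe()["tool_pos"],observe()["ft_torque"],observe()["contact_force"])
p,W,d,f=cam("scene"); save(cv2.resize(p[90:210,230:370],None,fx=5.5,fy=5,interpolation=cv2.INTER_CUBIC),"g1.png")
E
```

```text
time_s: 2.18
tool_pos: [0.5146, -0.269, 0.1111]
tcp_rot: [-179.7, 0.0, 55.6]
contact_force: [-1.1, -0.2, -0.1]
finger_gap: 0.458
time_s: 2.6
tool_pos: [0.516, -0.2698, 0.0884]
tcp_rot: [-180.0, 0.0, 55.8]
contact_force: [0.3, -0.2, -0.0]
finger_gap: 0.454
time_s: 3.02
tool_pos: [0.5166, -0.2701, 0.0891]
tcp_rot: [179.9, -0.0, 55.8]
contact_force: [0.9, -0.4, 0.6]
finger_gap: 0.179
[ 0.51656669 -0.27007018  0.08906889] [-0.05320808 -0.16030238 -0.02806401] [ 0.92350106 -0.37022549  0.58419952]
```

View pics/g1.png

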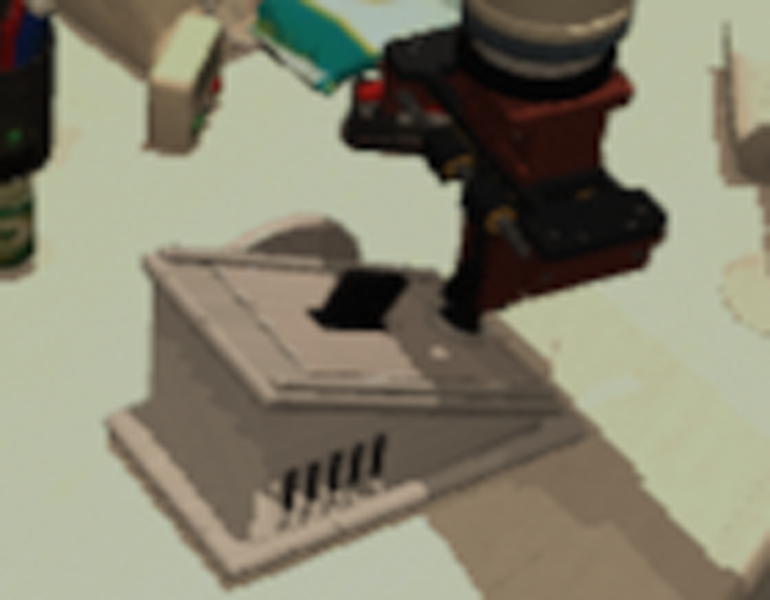

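The picture shows the fingers down on the wing, clear of the rib and guard. The gap of 15.7 mm is close to the wing's width. Now I'll turn clockwise with the fork gap and watch the forces.

```bash
python3 -m crank '[{"translation":[0,0,0],"spin":0.1},{"translation":[0,0,0],"spin":0.1},{"translation":[0,0,0],"spin":0.1},{"translation":[0,0,0],"spin":0.1},{"translation":[0,0,0],"spin":0}]' 16 25
python3 -c "
from h import *
o=observe();print(o['ft_torque'],o['contact_force'])"
python3 -m crank '[{"translation":[0,0,0],"spin":0.1},{"translation":[0,0,0],"spin":0.1},{"translation":[0,0,0],"spin":0.1},{"translation":[0,0,0],"spin":0.1},{"translation":[0,0,0],"spin":0}]' 18
python3 - <<'E'
from h import *
o=observe();print(o['ft_torque'],o['contact_force'],o["joints"][5])
E
```

```text
time_s: 3.48
tool_pos: [0.5156, -0.2695, 0.0897]
tcp_rot: [-179.9, 0.1, 32.6]
contact_force: [-3.8, 1.8, 11.7]
finger_gap: 0.189
[0.78487208 0.96391391 0.38280284] [-3.79970487  1.76544637 11.74159056]
time_s: 3.9
tool_pos: [0.516, -0.2699, 0.0907]
tcp_rot: [180.0, 0.0, 9.7]
contact_force: [-5.2, 1.9, 18.2]
finger_gap: 0.216
[0.81055993 1.01291978 0.21854052] [-5.16638164  1.92067614 18.15820046] 51.549090696737245
```

```bash
python3 -m crank '[{"translation":[0,0,-2],"spin":0},{"translation":[0,0,-1],"spin":0},{"translation":[0,0,0],"spin":0.1},{"translation":[0,0,0],"spin":0.1},{"translation":[0,0,0],"spin":0}]' 22
python3 -m crank '[{"translation":[0,0,0],"spin":0.1},{"translation":[0,0,0],"spin":0.1},{"translation":[0,0,-1],"spin":0.1},{"translation":[0,0,0],"spin":0.1},{"translation":[0,0,0],"spin":0}]'
python3 - <<'E'
from h import *
o=observe();print(o['ft_torque'],o['contact_force'],o["joints"][5])
E
python3 -m crank '[{"translation":[0,0,0],"spin":0.1},{"translation":[0,0,0],"spin":0.1},{"translation":[0,0,-1],"spin":0.1},{"translation":[0,0,0],"spin":0.1},{"translation":[0,0,0],"spin":0}]'
python3 - <<'E'
from h import *
o=observe();print(o['ft_torque'],o['contact_force'],o["joints"][5])
E
```

```text
time_s: 4.32
tool_pos: [0.5168, -0.2702, 0.0921]
tcp_rot: [180.0, -0.1, -1.7]
contact_force: [-0.2, 0.7, 4.3]
finger_gap: 0.255
time_s: 4.73
tool_pos: [0.5173, -0.2708, 0.0936]
tcp_rot: [180.0, -0.2, -24.5]
contact_force: [1.4, -2.7, 6.5]
finger_gap: 0.251
[-0.23367186 -0.10135965  0.20140778] [ 1.41309931 -2.66498314  6.50077557] 85.73879845993984
time_s: 5.15
tool_pos: [0.5177, -0.2722, 0.0952]
tcp_rot: [180.0, -0.3, -47.4]
contact_force: [-1.4, -7.4, 8.1]
finger_gap: 0.252
[-1.18102884  0.19738581  0.18663193] [-1.41856562 -7.40557126  8.14013525] 108.65785813397044
```

```bash
python3 -m crank '[{"translation":[0,0,0],"spin":0.1},{"translation":[0,0,0],"spin":0.1},{"translation":[0,0,-1],"spin":0.1},{"translation":[0,0,0],"spin":0.1},{"translation":[0,0,0],"spin":0.1}]'
python3 - <<'E'
from h import *
o=observe();print(o['ft_torque'],o['contact_force'],o["joints"][5])
E
python3 -m crank '[{"translation":[0,0,0],"spin":0},{"translation":[0,0,0],"spin":0},{"translation":[0,0,-10],"spin":0},{"translation":[0,0,-20],"spin":0},{"translation":[0,0,-30],"spin":0}]' 34
python3 -m crank '[{"translation":[0,-40,-10],"spin":0},{"translation":[0,-40,0],"spin":0},{"translation":[0,-40,0],"spin":0},{"translation":[0,0,0],"spin":0},{"translation":[0,0,0],"spin":0}]' 34
python3 - <<'E'
from h import *
p,W,d,f=cam("top"); np.savez("/tmp/top1",p=p,W=W)
p2,W2,_,_=cam("scene"); np.savez("/tmp/scene1",p=p2,W=W2)
save(np.hstack([cv2.resize(q,(400,400),interpolation=cv2.INTER_CUBIC) for q in(p[160:270,255:375],p2[110:210,240:345])]),"k1.png")
E
```

```text
time_s: 5.57
tool_pos: [0.5165, -0.2727, 0.096]
tcp_rot: [-180.0, -0.3, -76.0]
contact_force: [-4.7, -10.9, 9.4]
finger_gap: 0.254
[-1.64962463  0.95878422  0.25100752] [ -4.74679454 -10.85383831   9.43331151] 137.27739541041274
time_s: 5.98
tool_pos: [0.5144, -0.2685, 0.1533]
tcp_rot: [179.8, 0.2, -75.9]
contact_force: [0.5, 0.1, 0.6]
finger_gap: 0.386
time_s: 6.4
tool_pos: [0.634, -0.2395, 0.1647]
tcp_rot: [-180.0, 0.0, -75.8]
contact_force: [-1.4, -0.1, -0.9]
finger_gap: 0.392
```

View pics/k1.png

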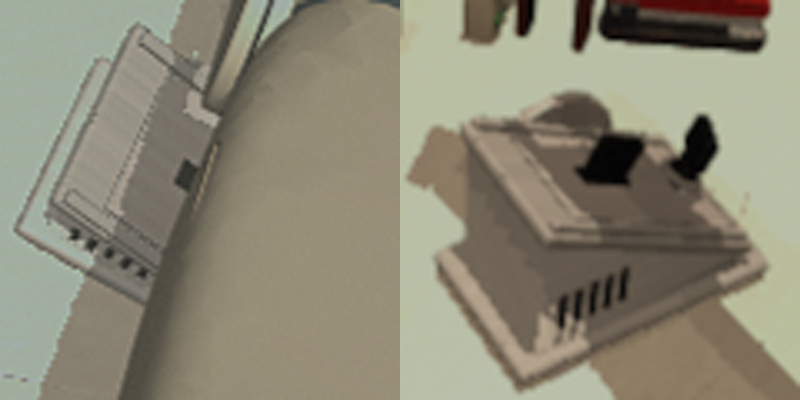

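The top view is blocked by the arm. The scene view (right half) shows the knob raised and turned, its wing at about (695,150), with the plate still in place. I'll measure the wing angle from depth.

```bash
python3 - <<'E'
from h import *
a=np.radians(61.6);c,s=np.cos(np.pi/6),.5
ex=np.array([np.cos(a)*c,np.sin(a)*c,s]);n=np.array([-np.cos(a)*s,-np.sin(a)*s,c]);ey=np.cross(n,ex)
c0=np.load("/tmp/fr.npz")["c0"];np.savez("/tmp/fr2",n=n,ex=ex,ey=ey,c0=c0)
for f in("scene","scene1"):
    z=np.load(f"/tmp/{f}.npz");P=z["W"].reshape(-1,3);col=z["p"].reshape(-1,3).max(1)
    L=(P-c0)@np.stack([ex,ey,n]).T
    m=(abs(L[:,0]+.076)<.035)&(abs(L[:,1])<.035)&(L[:,2]>.02)&(L[:,2]<.08)
    B=L[m];t=B[B[:,2]>.024]
    print(f,m.sum(),"z95",np.percentile(B[:,2],[50,98]).round(4));r=cv2.minAreaRect((t[:,:2]*1000).astype(np.float32));print(r)
    q=t[:,:2]-t[:,:2].mean(0);v=np.linalg.svd(q,full_matrices=False)[2][0];print("dir",np.degrees(np.arctan2(v[1],v[0])))
    k=(abs(L[:,0]-.006)<.03)&(abs(L[:,1])<.03)&(L[:,2]>.015)&(L[:,2]<.05);print("rib",cv2.minAreaRect((L[k][:,:2]*1000).astype(np.float32)))
E
```

```text
scene 121 z95 [0.036  0.0469]
((-75.39755249023438, 0.043723106384277344), (15.543350219726562, 50.1119384765625), 79.17137145996094)
dir 172.68175726008832
rib ((5.789274215698242, 0.6790204048156738), (11.380575180053711, 44.173484802246094), 89.56129455566406)
scene1 103 z95 [0.0404 0.0526]
((-71.83393859863281, -2.1066341400146484), (44.21665954589844, 14.30868148803711), 66.50223541259766)
dir -113.14982529217016
rib ((5.528339385986328, 0.2932462692260742), (12.334456443786621, 43.53697204589844), 86.63310241699219)
```

The knob is now at about 1.98 rad, since the wing dir is -113.5° in the deck frame, and the rise agrees. The tool has to regrasp half a turn back, at yaw about 125, and then turn about 55° more.

```bash
python3 -m crank '[{"translation":[0,0,-5],"spin":-0.12},{"translation":[0,0,0],"spin":-0.12},{"translation":[0,0,0],"spin":-0.12},{"translation":[0,0,0],"spin":-0.12},{"translation":[0,0,0],"spin":-0.12}]' 36
python3 -m crank '[{"translation":[0,0,0],"spin":-0.12},{"translation":[0,0,0],"spin":-0.12},{"translation":[0,0,0],"spin":-0.12},{"translation":[0,0,0],"spin":-0.12},{"translation":[0,0,0],"spin":-0.12}]' >/dev/null
python3 -m crank '[{"translation":[0,0,0],"spin":-0.12},{"translation":[0,0,0],"spin":-0.12},{"translation":[0,0,0],"spin":-0.12},{"translation":[0,0,0],"spin":-0.12},{"translation":[0,0,0],"spin":-0.12}]' >/dev/null
python3 -m crank '[{"translation":[0,0,0],"spin":-0.12},{"translation":[0,0,0],"spin":-0.12},{"translation":[0,0,0],"spin":-0.12},{"translation":[0,0,0],"spin":-0.12},{"translation":[0,0,0],"spin":-0.12}]' >/dev/null
python3 -m crank '[{"translation":[0,0,0],"spin":-0.12},{"translation":[0,0,0],"spin":-0.12},{"translation":[0,0,0],"spin":-0.12},{"translation":[0,0,0],"spin":-0.12},{"translation":[0,0,0],"spin":-0.12}]' >/dev/null
python3 -m crank '[{"translation":[0,0,0],"spin":-0.12},{"translation":[0,0,0],"spin":-0.12},{"translation":[0,0,0],"spin":-0.12},{"translation":[0,0,0],"spin":-0.12},{"translation":[0,0,0],"spin":0}]'
python3 -c "
from h import *
togo(.5155,-.2715,.17,125)"
```

```text
time_s: 6.92
tool_pos: [0.6308, -0.2412, 0.1697]
tcp_rot: [180.0, 0.1, -41.3]
contact_force: [0.3, -0.1, -0.4]
finger_gap: 0.406
time_s: 9.0
tool_pos: [0.6309, -0.2412, 0.1697]
tcp_rot: [-180.0, -0.1, 123.6]
contact_force: [-0.1, -0.3, -0.6]
finger_gap: 0.407
move mm x 38.7 y -112.9 z -0.3 spin -0.024 j6 -55.5 t 9.0
```

```bash
python3 -m crank '[{"translation":[12,-36,0],"spin":0},{"translation":[13,-37,0],"spin":0},{"translation":[13,-38,0],"spin":0},{"translation":[0,0,0],"spin":0},{"translation":[0,0,20],"spin":0}]' 36
python3 -m crank '[{"translation":[0,0,20],"spin":0},{"translation":[0,0,15],"spin":0},{"translation":[0,0,10],"spin":0},{"translation":[0,0,7],"spin":0},{"translation":[0,0,3],"spin":0}]'
python3 -m crank '[{"translation":[0,0,0],"spin":0},{"translation":[0,0,0],"spin":0},{"translation":[0,0,0],"spin":0.1},{"translation":[0,0,0],"spin":0.1},{"translation":[0,0,0],"spin":0.1}]' 22
python3 -m crank '[{"translation":[0,0,0],"spin":0.1},{"translation":[0,0,0],"spin":0.1},{"translation":[0,0,0],"spin":0.1},{"translation":[0,0,-1],"spin":0.1},{"translation":[0,0,0],"spin":0}]'
python3 - <<'E'
from h import *
o=observe();print(o['ft_torque'],o['contact_force'],o["joints"][5])
E
```

```text
time_s: 9.42
tool_pos: [0.5181, -0.2719, 0.1529]
tcp_rot: [179.9, 0.2, 123.0]
contact_force: [1.2, -0.4, -0.1]
finger_gap: 0.41
time_s: 9.83
tool_pos: [0.5184, -0.27, 0.0938]
tcp_rot: [-180.0, -0.1, 123.3]
contact_force: [0.0, 0.1, -0.1]
finger_gap: 0.408
time_s: 10.25
tool_pos: [0.5183, -0.2725, 0.0959]
tcp_rot: [-179.9, 0.2, 106.0]
contact_force: [-9.3, -13.2, 5.0]
finger_gap: 0.251
time_s: 10.67
tool_pos: [0.5176, -0.2718, 0.097]
tcp_rot: [-179.9, 0.1, 83.0]
contact_force: [-8.2, -5.0, 4.2]
finger_gap: 0.254
[-0.8246189   1.38663056  0.13161639] [-8.17024497 -4.98595698  4.17891739] -21.650669958807168
```

Four more rows of turning, then I'll back off and look.

```bash
python3 -m crank '[{"translation":[0,0,0],"spin":0.1},{"translation":[0,0,0],"spin":0.1},{"translation":[0,0,0],"spin":0.1},{"translation":[0,0,0],"spin":0},{"translation":[0,0,0],"spin":0}]'
python3 -m crank '[{"translation":[0,0,0],"spin":0},{"translation":[0,0,0],"spin":0},{"translation":[0,0,-15],"spin":0},{"translation":[0,0,-30],"spin":0},{"translation":[0,0,-40],"spin":0}]' 36
python3 -m crank '[{"translation":[-35,0,0],"spin":0},{"translation":[-40,0,0],"spin":0},{"translation":[-40,0,0],"spin":0},{"translation":[0,0,0],"spin":0},{"translation":[0,0,0],"spin":0}]'
python3 - <<'E'
from h import *
fr=np.load("/tmp/fr2.npz");n,ex,ey,c0=(fr[k] for k in("n","ex","ey","c0"))
for nm in("scene","top"):
    p,W,_,_=cam(nm); save(p,nm+"2.png")
    L=((W-c0)@np.stack([ex,ey,n]).T).reshape(-1,3)
    m=(abs(L[:,0]+.076)<.035)&(abs(L[:,1])<.035)&(L[:,2]>.026)&(L[:,2]<.08);t=L[m]
    if len(t)<20: print(nm,"blocked");continue
    print(nm,len(t),"z98",np.percentile(t[:,2],98),cv2.minAreaRect((t[:,:2]*1000).astype(np.float32)))
    k=(abs(L[:,0]-.006)<.03)&(abs(L[:,1])<.03)&(L[:,2]>.015)&(L[:,2]<.05);print("rib",cv2.minAreaRect((L[k][:,:2]*1000).astype(np.float32)))
E
```

```text
time_s: 11.08
tool_pos: [0.5176, -0.2706, 0.0966]
tcp_rot: [-179.9, 0.1, 66.1]
contact_force: [-5.7, -0.9, 4.2]
finger_gap: 0.252
time_s: 11.5
tool_pos: [0.5177, -0.2692, 0.1797]
tcp_rot: [-179.7, -0.0, 66.1]
contact_force: [0.3, 0.5, -0.2]
finger_gap: 0.408
time_s: 11.92
tool_pos: [0.4721, -0.3771, 0.1814]
tcp_rot: [179.9, 0.0, 65.9]
contact_force: [0.9, -1.0, -0.3]
finger_gap: 0.411
scene 84 z98 0.053825190923793155 ((-74.69993591308594, -0.14177894592285156), (48.99247360229492, 15.005717277526855), 19.70425796508789)
rib ((5.653175354003906, -0.5648984909057617), (12.773124694824219, 42.81473922729492), 89.42904663085938)
top 137 z98 0.053862020978341404 ((-74.84951782226562, -2.378434181213379), (46.739749908447266, 16.64613151550293), 13.598631858825684)
rib ((6.945645332336426, -0.850337028503418), (41.50826644897461, 10.494073867797852), 2.5609688758850098)
```

View pics/scene2.png

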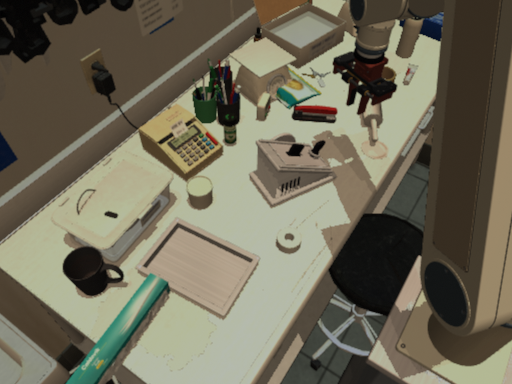

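The picture shows the wing now at about (318,147). It is nearly flat along the slope and raised, which gives knob ≈ 2.8 rad (a 7 mm rise agrees), and the plate hasn't moved. Next is the plate grip.

```bash
python3 - <<'E'
from h import *
fr=np.load("/tmp/fr2.npz");n,ex,ey,c0=(fr[k] for k in("n","ex","ey","c0"))
g=c0+.0062*ex-.0005*ey+.022*n;print("grip",g)
togo(g[0],g[1],.19,62);print("then z to",g[2]-.015)
z=np.load("/tmp/top.npz");W=z["W"];
m=(W[...,2]>.026)&(W[...,2]<.033);m[:140]=0;m[265:]=0;m[:,:100]=0;m[:,195:]=0
r=cv2.minAreaRect((W[m][:,:2]*1000).astype(np.float32));print(r)
E
```

```text
grip [ 0.55216306 -0.20001888  0.12462558]
move mm x 192.1 y 1.7 z -9.1 spin 0.071 j6 -15.7 t 12.0167
then z to 0.10962557752504716
((595.224609375, 204.8295135498047), (255.94659423828125, 200.673583984375), 5.0496110916137695)
```

```bash
python3 -m crank '[{"translation":[38,0,-5],"spin":0.07},{"translation":[39,0,-4],"spin":0},{"translation":[38,0,0],"spin":0},{"translation":[38,0,0],"spin":0},{"translation":[38,0,0],"spin":0}]' 40 40
python3 -c "
from h import *
import time
o=observe();togo(.5522,-.2000,.110,62)"
```

```text
time_s: 12.43
tool_pos: [0.5604, -0.202, 0.1899]
tcp_rot: [180.0, -0.0, 62.2]
contact_force: [0.5, 0.4, 0.5]
finger_gap: 0.458
move mm x -2.0 y -8.1 z 79.9 spin 0.003 j6 6.8 t 12.4333
```

```bash
python3 -m crank '[{"translation":[-2,-8,0],"spin":0},{"translation":[0,0,20],"spin":0},{"translation":[0,0,20],"spin":0},{"translation":[0,0,15],"spin":0},{"translation":[0,0,0],"spin":0}]'
python3 -m crank '[{"translation":[0,0,10],"spin":0},{"translation":[0,0,8],"spin":0},{"translation":[0,0,6],"spin":0},{"translation":[0,0,0],"spin":0},{"translation":[0,0,0],"spin":0}]'
python3 -m crank '[{"translation":[0,0,0],"spin":0},{"translation":[0,0,0],"spin":0},{"translation":[0,0,0],"spin":0},{"translation":[0,0,0],"spin":0},{"translation":[0,0,0],"spin":0}]' 4 40
python3 -c "
from h import *
o=observe();print(o['ft_torque'],o['contact_force']);togo(.5522,-.2000,.110,62)"
```

```text
time_s: 12.85
tool_pos: [0.5495, -0.2012, 0.1319]
tcp_rot: [-179.7, 0.0, 62.2]
contact_force: [-1.4, 0.7, 0.5]
finger_gap: 0.454
time_s: 13.27
tool_pos: [0.5514, -0.2034, 0.1106]
tcp_rot: [-180.0, 0.0, 62.1]
contact_force: [-0.5, 0.5, -0.3]
finger_gap: 0.46
time_s: 13.68
tool_pos: [0.5515, -0.2035, 0.1109]
tcp_rot: [180.0, -0.0, 62.1]
contact_force: [0.5, -0.6, -0.3]
finger_gap: 0.119
[-0.22262424 -0.22506873  0.01416638] [ 0.48297161 -0.60074228 -0.2683997 ]
move mm x 3.4 y -1.0 z 0.9 spin 0.002 j6 6.5 t 13.6833
```

```bash
python3 -m crank '[{"translation":[3,0,-2],"spin":0},{"translation":[5,0,-3],"spin":0},{"translation":[5,0,-3],"spin":0},{"translation":[5,0,-3],"spin":0},{"translation":[0,0,0],"spin":0}]'
python3 -m crank '[{"translation":[7,0,-4],"spin":0},{"translation":[7,0,-4],"spin":0},{"translation":[7,0,-4],"spin":0},{"translation":[7,0,-4],"spin":0},{"translation":[7,0,-4],"spin":0}]'
python3 - <<'E'
from h import *
o=observe();print(o['ft_torque'],o['contact_force'],o["tool_pos"])
p,W,d,f=cam("scene"); save(cv2.resize(p[90:210,230:370],None,fx=5.5,fy=5,interpolation=cv2.INTER_CUBIC),"pull.png")
E
```

```text
time_s: 14.1
tool_pos: [0.5607, -0.1864, 0.1224]
tcp_rot: [179.9, -0.0, 62.1]
contact_force: [-0.5, 0.3, -1.0]
finger_gap: 0.116
time_s: 14.52
tool_pos: [0.5766, -0.1559, 0.1422]
tcp_rot: [180.0, 0.0, 62.1]
contact_force: [-0.8, -1.8, -2.1]
finger_gap: 0.111
[-0.37416683  0.17799921  0.13104629] [-0.78499698 -1.81477643 -2.10166838] [ 0.57660315 -0.15585466  0.14219673]
```

View pics/pull.png

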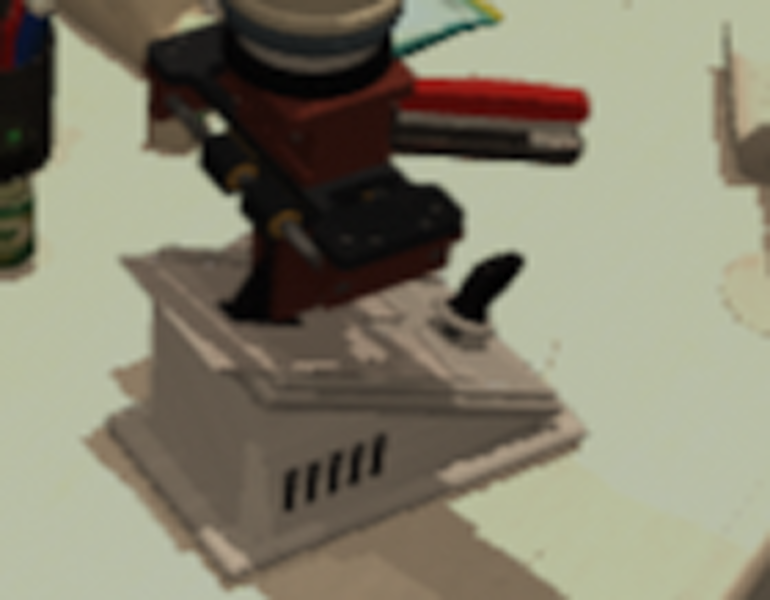

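The picture shows the plate drawn up the slope and overhanging the rear (corner at about (125,260)), with the knob at (480,300) standing free. I'll go a little further and then lift.

```bash
python3 -m crank '[{"translation":[7,0,-4],"spin":0},{"translation":[6,0,-5],"spin":0},{"translation":[4,0,-8],"spin":0},{"translation":[2,0,-12],"spin":0},{"translation":[0,0,-15],"spin":0}]'
python3 -m crank '[{"translation":[0,0,-20],"spin":0},{"translation":[0,0,-25],"spin":0},{"translation":[0,0,-25],"spin":0},{"translation":[0,0,-20],"spin":0},{"translation":[0,0,0],"spin":0}]'
python3 - <<'E'
from h import *
o=observe();print(o['ft_torque'],o['contact_force'],o["tool_pos"])
p,W,d,f=cam("scene"); save(cv2.resize(p[40:230,190:400],None,fx=3.5,fy=3,interpolation=cv2.INTER_CUBIC),"lift.png")
z=np.load("/tmp/top.npz");W=z["W"]
m=(W[...,2]>.001)&(W[...,2]<.0065)   # pan floor
m=m.astype(np.uint8);m[:150]=0;m[250:]=0;m[:,:112]=0;m[:,188:]=0
k,lab,st,_=cv2.connectedComponentsWithStats(cv2.morphologyEx(m,cv2.MORPH_OPEN,np.ones((5,5))));i=1+st[1:,4].argmax()
q=W[lab==i];r=cv2.minAreaRect((q[:,:2]*1000).astype(np.float32));print("floor",r,np.median(q[:,2]))
togo(.595,.188,.30,4)
E
```

```text
time_s: 14.98
tool_pos: [0.585, -0.1389, 0.1861]
tcp_rot: [-179.9, -0.0, 62.1]
contact_force: [0.9, -0.1, -2.4]
finger_gap: 0.114
time_s: 15.4
tool_pos: [0.5876, -0.1402, 0.2813]
tcp_rot: [179.5, -0.1, 62.1]
contact_force: [-0.7, -0.7, -1.4]
finger_gap: 0.11
[-0.07274594 -0.06816696 -0.00315373] [-0.68669969 -0.70189252 -1.44066526] [ 0.58762172 -0.14021253  0.28129857]
floor ((695.253173828125, 229.9904022216797), (11.267419815063477, 10.598286628723145), 7.361237525939941) 0.0023704670896782035
move mm x 293.8 y -146.0 z -21.4 spin 1.014 j6 13.3 t 15.45
```

View pics/lift.png

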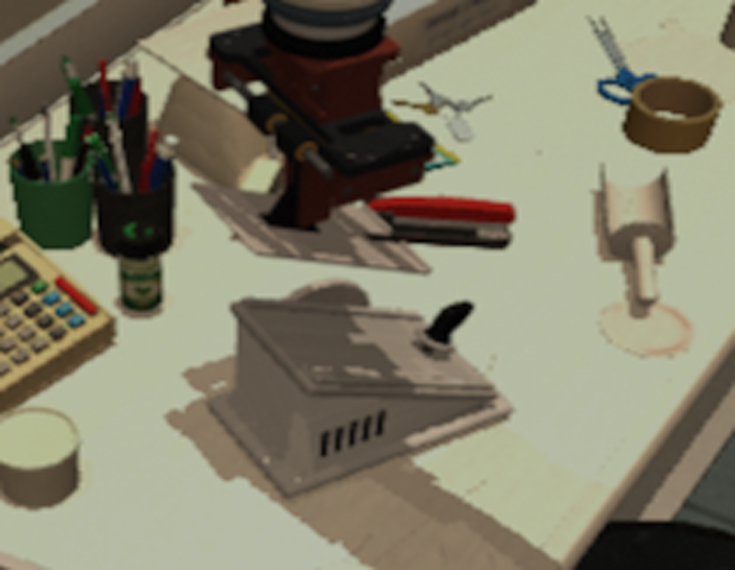

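The picture shows the plate held clear of the slicer at its deck pitch (around (320,225)), with the knob left raised. Now I'll carry it over to the pan.

```bash
python3 -m crank '[{"translation":[15,-7,-2],"spin":0},{"translation":[25,-12,-2],"spin":0},{"translation":[30,-15,-2],"spin":0},{"translation":[30,-15,-2],"spin":0},{"translation":[30,-15,-2],"spin":0}]'
python3 -m crank '[{"translation":[30,-15,0],"spin":0},{"translation":[30,-15,0],"spin":0},{"translation":[30,-15,0],"spin":0},{"translation":[30,-15,0],"spin":0},{"translation":[20,-10,0],"spin":0}]'
python3 -m crank '[{"translation":[10,-5,0],"spin":0.05},{"translation":[0,0,0],"spin":0.1},{"translation":[0,0,0],"spin":0.1},{"translation":[0,0,0],"spin":0.1},{"translation":[0,0,0],"spin":0.1}]' >/dev/null
python3 -m crank '[{"translation":[0,0,0],"spin":0.1},{"translation":[0,0,0],"spin":0.1},{"translation":[0,0,0],"spin":0.1},{"translation":[0,0,0],"spin":0.1},{"translation":[0,0,0],"spin":0.1}]' >/dev/null
python3 -m crank '[{"translation":[0,0,0],"spin":0.05},{"translation":[0,0,0],"spin":0},{"translation":[0,0,0],"spin":0},{"translation":[0,0,0],"spin":0},{"translation":[0,0,0],"spin":0}]'
python3 - <<'E'
from h import *
for nm in("top","scene"):
    z=np.load(f"/tmp/{nm}.npz");W=z["W"];p=z["p"].astype(int)
    m=(W[...,2]>.024)&(W[...,2]<.034)&(W[...,0]>.44)&(W[...,0]<.75)&(W[...,1]>.06)&(W[...,1]<.31)&(p[...,0]>p[...,1]-6)
    a=np.radians(4);q=W[m][:,:2]-[.595,.188];X=q@[np.cos(a),np.sin(a)];Y=q@[-np.sin(a),np.cos(a)]
    print(nm,m.sum(),np.percentile(X,[0,1,5,95,99,100]).round(3),np.percentile(Y,[0,1,5,95,99,100]).round(3))
p,W,d,f=cam("scene"); save(p[90:384,0:400],"over.png")
L=(W[...,2]>.15)&(W[...,1]>.05)&(W[...,2]<.35)
o=observe();print(o["tool_pos"],o["contact_force"]);togo(.620,.190,.2)
E
```

```text
time_s: 15.87
tool_pos: [0.5882, 0.0063, 0.284]
tcp_rot: [-179.9, 0.1, 62.0]
contact_force: [-0.4, -0.1, -2.3]
finger_gap: 0.111
time_s: 16.28
tool_pos: [0.5919, 0.1643, 0.2838]
tcp_rot: [-179.9, 0.1, 62.2]
contact_force: [0.4, -0.2, -1.7]
finger_gap: 0.112
time_s: 17.53
tool_pos: [0.593, 0.1727, 0.2851]
tcp_rot: [180.0, 0.0, 4.9]
contact_force: [0.6, -0.3, -2.8]
finger_gap: 0.106
top 1190 [-0.127 -0.126 -0.117  0.127  0.129  0.131] [-0.085 -0.084 -0.08   0.09   0.096  0.12 ]
scene 1662 [-0.129 -0.127 -0.125  0.125  0.128  0.131] [-0.088 -0.085 -0.082  0.089  0.093  0.121]
[0.59314519 0.17270909 0.28531156] [ 0.23291836 -0.06040603 -2.22483665]
move mm x 28.2 y -15.0 z 85.3 spin None j6 100.3 t 17.5833
```

View pics/over.png

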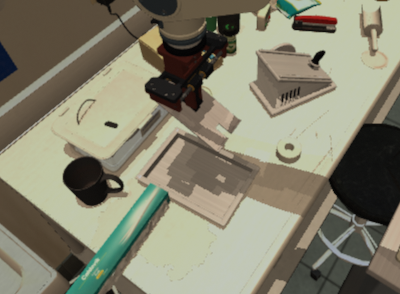

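The picture shows the plate over the pan, which is centred at about (0.596, 0.190). Next I'll centre the tool and lower until the fork end touches, expected near TCP z 0.066.

```bash
python3 -m crank '[{"translation":[12,-8,20],"spin":0},{"translation":[12,-8,30],"spin":0},{"translation":[0,0,35],"spin":0},{"translation":[0,0,35],"spin":0},{"translation":[0,0,30],"spin":0}]'
python3 -m crank '[{"translation":[0,0,20],"spin":0},{"translation":[0,0,15],"spin":0},{"translation":[0,0,10],"spin":0},{"translation":[0,0,5],"spin":0},{"translation":[0,0,0],"spin":0}]'
python3 -m crank '[{"translation":[0,0,3],"spin":0},{"translation":[0,0,3],"spin":0},{"translation":[0,0,3],"spin":0},{"translation":[0,0,3],"spin":0},{"translation":[0,0,0],"spin":0}]'
python3 -c "
from h import *
o=observe();print(o['ft_torque'],o['contact_force']);togo(.618,.192,.02)"
```

```text
time_s: 18.0
tool_pos: [0.6153, 0.1907, 0.1335]
tcp_rot: [180.0, 0.1, 4.8]
contact_force: [-0.6, 0.2, -2.1]
finger_gap: 0.109
time_s: 18.42
tool_pos: [0.6155, 0.1906, 0.0849]
tcp_rot: [180.0, 0.1, 4.8]
contact_force: [-0.5, 0.1, -1.8]
finger_gap: 0.111
time_s: 18.83
tool_pos: [0.6157, 0.1907, 0.0735]
tcp_rot: [180.0, 0.0, 4.8]
contact_force: [-1.3, 0.6, -2.4]
finger_gap: 0.115
[0.0318213  0.00363346 0.02604205] [-1.25191346  0.56478786 -2.44997372]
move mm x 2.4 y -1.1 z 53.5 spin None j6 101.3 t 18.8333
```

```bash
python3 -m crank '[{"translation":[0,0,3],"spin":0},{"translation":[0,0,3],"spin":0},{"translation":[0,0,3],"spin":0},{"translation":[0,0,0],"spin":0},{"translation":[0,0,0],"spin":0}]'
python3 -m crank '[{"translation":[0,0,2],"spin":0},{"translation":[0,0,2],"spin":0},{"translation":[0,0,0],"spin":0},{"translation":[0,0,0],"spin":0},{"translation":[0,0,0],"spin":0}]' - 15
python3 -m crank '[{"translation":[0,0,3],"spin":0},{"translation":[0,0,3],"spin":0},{"translation":[0,0,3],"spin":0},{"translation":[0,0,3],"spin":0},{"translation":[0,0,0],"spin":0}]'
python3 -c "
from h import *
o=observe();print(o['ft_torque'],o['contact_force'],o['tool_pos'])"
```

```text
time_s: 19.25
tool_pos: [0.6174, 0.1909, 0.0656]
tcp_rot: [-180.0, -0.2, 4.8]
contact_force: [3.5, -0.1, 3.6]
finger_gap: 0.115
time_s: 19.67
tool_pos: [0.616, 0.1908, 0.0607]
tcp_rot: [-180.0, -0.0, 4.8]
contact_force: [4.0, 0.3, 2.9]
finger_gap: 0.112
time_s: 20.08
tool_pos: [0.6147, 0.1904, 0.0474]
tcp_rot: [180.0, 0.1, 4.8]
contact_force: [0.9, 0.7, 0.4]
finger_gap: 0.114
[ 0.0892184  -0.13159385 -0.04205815] [0.93471974 0.69048425 0.41280619] [0.61473939 0.19039728 0.04739674]
```

Contact came at 0.066 as predicted, and the plate is pivoting at low force. I'll keep lowering slowly.

```bash
python3 -m crank '[{"translation":[0,0,3],"spin":0},{"translation":[0,0,3],"spin":0},{"translation":[0,0,3],"spin":0},{"translation":[0,0,3],"spin":0},{"translation":[0,0,0],"spin":0}]'
python3 -m crank '[{"translation":[0,0,3],"spin":0},{"translation":[0,0,3],"spin":0},{"translation":[0,0,2],"spin":0},{"translation":[0,0,2],"spin":0},{"translation":[0,0,0],"spin":0}]'
python3 -m crank '[{"translation":[0,0,2],"spin":0},{"translation":[0,0,2],"spin":0},{"translation":[0,0,0],"spin":0},{"translation":[0,0,0],"spin":0},{"translation":[0,0,0],"spin":0}]'
python3 - <<'E'
from h import *
o=observe();print(o['ft_torque'],o['contact_force'],o['tool_pos'])
p,W,d,f=cam("scene"); save(cv2.resize(p[180:330,120:280],None,fx=4.5,fy=4,interpolation=cv2.INTER_CUBIC),"set.png")
E
```

```text
time_s: 20.5
tool_pos: [0.6151, 0.1905, 0.0357]
tcp_rot: [180.0, 0.1, 4.8]
contact_force: [0.8, 0.0, -1.3]
finger_gap: 0.112
time_s: 20.92
tool_pos: [0.6155, 0.1906, 0.0261]
tcp_rot: [180.0, 0.1, 4.8]
contact_force: [1.5, 0.0, -0.8]
finger_gap: 0.115
time_s: 21.33
tool_pos: [0.6153, 0.1906, 0.0224]
tcp_rot: [180.0, 0.1, 4.8]
contact_force: [0.6, 0.5, -1.7]
finger_gap: 0.116
[ 0.03611265 -0.13630576 -0.02536439] [ 0.60527103  0.50784739 -1.65118237] [0.61534452 0.19060535 0.02238159]
```

View pics/set.png

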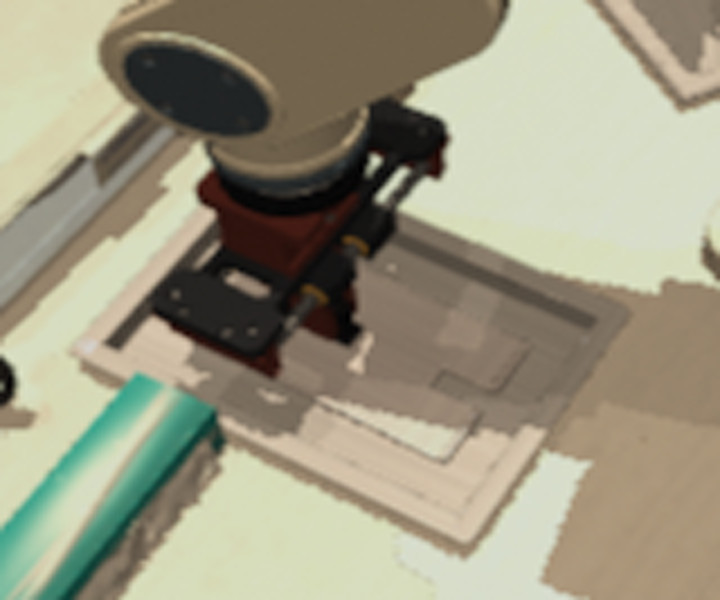

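The picture shows the fork end resting on the pan floor at about (470,420), with the plate inside the walls and nearly flat. I'll lower until the force rises.

```bash
python3 -m crank '[{"translation":[0,0,1],"spin":0},{"translation":[0,0,1],"spin":0},{"translation":[0,0,1],"spin":0},{"translation":[0,0,0],"spin":0},{"translation":[0,0,0],"spin":0}]'
python3 -m crank '[{"translation":[0,0,1],"spin":0},{"translation":[0,0,1],"spin":0},{"translation":[0,0,1],"spin":0},{"translation":[0,0,0],"spin":0},{"translation":[0,0,0],"spin":0}]'
python3 - <<'E'
from h import *
fr=None
p,W,d,f=cam("scene");p2,W2,_,_=cam("top")
for w in(W,W2):
    m=(abs(w[...,0]-.596)<.12)&(abs(w[...,1]-.19)<.07)&(w[...,2]<.04)
    q=w[m]; print(len(q)); 
    for lo in np.arange(.48,.72,.02):
        s=q[(q[:,0]>=lo)&(q[:,0]<lo+.02)&(abs(q[:,1]-.188)<.035)]
        if len(s)>5: print(round(lo,2),len(s),(np.median(s[:,2])*1e3).round(1),end="; ")
    print()
E
```

```text
time_s: 21.8
tool_pos: [0.616, 0.1907, 0.0197]
tcp_rot: [-180.0, -0.0, 4.8]
contact_force: [0.8, 0.1, -0.9]
finger_gap: 0.115
time_s: 22.22
tool_pos: [0.6158, 0.1907, 0.0166]
tcp_rot: [180.0, 0.0, 4.8]
contact_force: [1.3, 0.2, 0.3]
finger_gap: 0.112
3308
0.48 144 4.8; 0.5 223 5.9; 0.52 208 7.7; 0.54 213 8.2; 0.56 197 8.6; 0.58 210 8.5; 0.6 185 9.7; 0.62 30 8.7; 0.64 7 9.3; 0.66 21 8.8; 0.68 7 3.3; 0.7 132 21.9; 
1805
0.48 78 3.3; 0.5 92 4.6; 0.52 96 7.0; 0.54 99 7.2; 0.56 112 7.4; 0.58 62 7.3; 0.6 37 6.9; 0.62 19 7.4; 0.64 71 7.2; 0.66 27 7.2; 0.68 78 3.9; 0.7 118 5.4;
```

The depth profile is flat at 7–8 mm from x 0.52 to 0.68, so the underside is on the floor and the plate is centred. Releasing.

```bash
python3 -m crank '[{"translation":[0,0,0],"spin":0},{"translation":[0,0,0],"spin":0},{"translation":[0,0,0],"spin":0},{"translation":[0,0,0],"spin":0},{"translation":[0,0,0],"spin":0}]' 36 15
python3 -m crank '[{"translation":[0,0,-5],"spin":0},{"translation":[0,0,-20],"spin":0},{"translation":[0,0,-35],"spin":0},{"translation":[0,0,-40],"spin":0},{"translation":[0,0,-40],"spin":0}]'
python3 -m crank '[{"translation":[-40,0,-40],"spin":0},{"translation":[-40,0,-30],"spin":0},{"translation":[-40,0,0],"spin":0},{"translation":[-40,0,0],"spin":0},{"translation":[0,0,0],"spin":0}]'
python3 - <<'E'
from h import *
p,W,d,f=cam("scene");save(p,"end.png")
m=(abs(W[...,0]-.596)<.075)&(abs(W[...,1]-.19)<.035)&(W[...,2]<.012)
q=W[m];c=q.mean(0);n=np.linalg.svd(q-c,full_matrices=False)[2][2];print(len(q),"tilt",np.degrees(np.arccos(abs(n[2]))),c)
b=W[(abs(W[...,0]-.6)<.1)&(abs(W[...,1]-.19)<.06)&(W[...,2]>.03)&(W[...,2]<.06)];print("rib",len(b),b.mean(0),b[:,2].max())
L0=np.load("/tmp/scene.npz")["W"]
for n,(x,y,r) in dict(cup=(.722,.017,.05),roll=(.447,0,.05)).items():
    print(n,[w[(np.hypot(w[...,0]-x,w[...,1]-y)<r)&(w[...,2]>.02)].mean(0).round(4) for w in(L0,W)])
fr=np.load("/tmp/fr2.npz");L=((W-fr["c0"])@np.stack([fr["ex"],fr["ey"],fr["n"]]).T).reshape(-1,3)
t=L[(abs(L[:,0]+.076)<.035)&(abs(L[:,1])<.035)&(L[:,2]>.026)&(L[:,2]<.08)];print("knob",cv2.minAreaRect((t[:,:2]*1000).astype(np.float32)))
E
```

```text
time_s: 22.73
tool_pos: [0.6157, 0.1907, 0.0166]
tcp_rot: [180.0, 0.0, 4.8]
contact_force: [0.3, -0.2, 0.1]
finger_gap: 0.402
time_s: 23.15
tool_pos: [0.6151, 0.1905, 0.1579]
tcp_rot: [180.0, 0.1, 4.8]
contact_force: [0.1, 0.5, 1.3]
finger_gap: 0.41
time_s: 23.57
tool_pos: [0.4655, 0.1771, 0.2106]
tcp_rot: [179.9, 0.4, 4.8]
contact_force: [-0.9, -0.9, -1.0]
finger_gap: 0.408
1315 tilt 0.3764893609044434 [0.59067738 0.19135146 0.00817338]
rib 83 [0.61785124 0.19155182 0.0398665 ] 0.04560353780366322
cup [array([0.7193, 0.0238, 0.0579]), array([0.7194, 0.0238, 0.0579])]
roll [array([0.4453, 0.0046, 0.0294]), array([0.4453, 0.0047, 0.0293])]
knob ((0.0, 0.0), (0.0, 0.0), 0.0)
```

View pics/end.png

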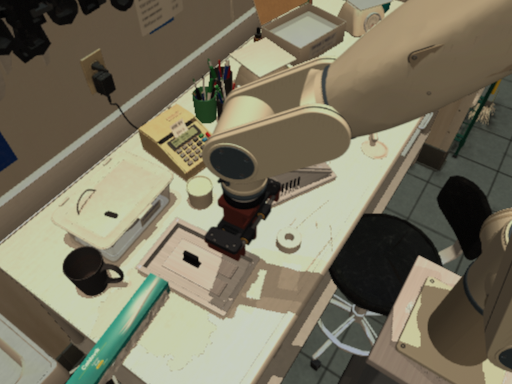

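The picture shows the plate flat in the pan with its grip up at (191,259), the gripper clear, and the cup and roll where they were. The measured tilt is 0.4°. Handing in.

```bash
python3 -c "
from station import hand_in
print(hand_in())"
```

```text
the job is handed in; nothing more can be done
None
```

The deflector plate is off the slicer and lying flat in the pan, grip upward. I handed the job in with about 24 s used of the 72 s allowed; no verdict was reported.

- **Knob:** I turned it clockwise with the fingers as a loose fork, regrasping once. It ended at about 2.8 rad, and the 7 mm rise agrees. The plate was still in place when I checked before pulling.
- **Plate:** I drew it about 75 mm up the slope and lifted it clear. In the pan I let the fork end touch down first, so the plate swung level in a light grip before I released it.
- **Last checks:**
  - Plate tilt is about 0.4°.
  - The plate's top is 7–8 mm above the table, so its underside is on the pan floor.
  - Its centre is within about 5 mm of the pan's centre.
  - The cup and label roll moved less than 1 mm.
  - The gripper was clear.
- **Not rechecked:** the arm hid the knob in the final picture. It last looked raised and loose in the picture after the lift-off, and nothing touched it afterwards.
- **Disagreement:** the two cameras differed by about 6° on the final wing angle (2.8 to 2.9 rad), well above the 2.0 rad needed.

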